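# Make up two goldsmith's bench kits

## Robot

A 6-joint arm with a two-finger parallel gripper is mounted at the origin on the work surface. World frame = base frame: x ahead of the robot, y to its left, z up, the work surface at z = 0. Lengths are in m, angles in rad, forces in N, time in s.
With the tool pointing down it reaches from about 0.375 to 0.9 m from the base axis. Payload 3.1 kg.
Tool frame: the origin (TCP) lies at the very end of the fingers, on their centre line; the grasp point (between the pads) lies 19 mm behind it; z points along the fingers, y is the line along which they close (so a half turn about z gives the same grasp; the last joint's range is limited). The gripper opens to 85 mm and grips with 20 to 120 N. Pads are 22 mm wide; open, the fingers measure 114 mm over their backs; the gripper's body (76 mm by 85 mm) begins 54 mm behind the grasp point. The pads swing forward as they close: fully open they stand 13 mm farther back than shut.
Start: joints at [-1.389, 0.527, 1.433, -0, 1.181, -0.178], TCP at [0.22, -0.585, 0.194] pointing down, gripper open.
Joint ranges: [-3.08, 3.08], [-0.75, 2.2], [0.22, 2.44], [-1.43, 4.57], [0, 2.65], [-2.85, 2.85]. Speed limits (rad/s): [2.79, 2.79, 3.14, 3.14, 3.14, 3.14].

## Interface

Orientations are given as a unit quaternion [x, y, z, w].
In Python, from station import manip gives the robot as it stands.
- The arm moves only by the shell command python3 -m handwheel 'ROWS' [FORCE]. ROWS is JSON, a list of rows, each a list of 7 numbers: the shift along the world's x, y, z in mm, then the turn, a rotation vector about the world's x, y, z in degrees, then the opening, from 0 (shut) to 1 (fully open). A call has exactly 10 rows; each row shifts and turns the commanded pose from where the row before left it; what a row does not reach is not made up. A row lasts 1/8 s, in which the tool goes at most 62.5 mm and 10.7 degrees, less where a joint would pass 70% of its speed; a pose out of reach is approached as far as the arm can. A call is refused whole if a number of a shift passes 62.5 or a number of a turn 10.7, either way. A call with a gripper value outside its range is refused whole. The fingers move at their own pace and stop on an object; FORCE is the grip in N (left out, the last holds). Time passes only in rows, so rows that do not move let the fingers close, or fill a call up. It gives the time, the measured TCP pose, the force, the opening and the grip force at its end, in the units of the state.
- manip.sense(): the state, without advancing time (a new reading comes with each control period).
- manip.snapshot(name): name is "scene" or "side" or "wrist"; returns the picture (384x512x3 uint8, red, green, blue); there is no depth.
- manip.get_calibration(name): a dict with "K" (3x3 intrinsics, pixels), "k1" (the pictures are not rectified: a ray, as slopes to the right and down, at radius r is drawn at 1 + k1 r^2 times it, then the intrinsics apply), "rvec" (rotation vector, rad) and "tvec" (3), from world to camera coordinates, as OpenCV has them. Camera axes: x right, y down, z forward; pixel columns grow to the right and rows downward; lengths in m; the calibration is good to about 2 mm. A picture is of the moment at which its call begins: read the wrist's pose just before it. get_calibration takes no time and is no camera call; for the wrist camera it gives the pose at the moment of the call.
- manip.sign_off(): hands the job in; it is judged then, once.
The state is a dict: "t": time; "q": joint angles; "qd": joint speeds; "tau": joint torques, N m; "tcp_pos": TCP position; "tool_rot": TCP orientation; "force": force on the tool from outside, world axes, zero at the start; "ft_torque": the same for the moment, N m; "finger_gap": opening from 0.0 (shut) to 1.0 (fully open); "gripper_force": force on a finger pad.
Only numpy, scipy, OpenCV 4.12 (cv2) and the standard library are available. Lean on these libraries where they do the work, as an engineer would, in place of code of your own. Each camera call takes 0.05 s, during which the arm holds its last target. There are 200 camera calls.

## Task

Make up two kits from the stock on the dark wooden board: the long wooden tray must hold exactly one of each kind (one wire spool, one flux jar, one dapping block), so skip the kind it already holds, and the round copper pan must hold one wire spool and one flux jar. Stand every piece upright on the floor of its tray or pan, and leave the spare dapping block standing where it is on the board.

Things in the scene. Friction and masses are not known exactly. Their poses are not given: they have to be found in the camera images.
- spool_a: Wire spool: upright cylinder 44 mm across and 46 mm tall, two pale wooden flanges wound with brass wire between them, small dark hole in the middle of the top; about 150 g. Grip it anywhere on its straight side. Origin: centre of its underside, z up. At the start one of the six stock pieces (it may be any of them) already stands in the tray, the other five stand on the board in a row, in any order, about 78 mm apart. One of two alike (spool_a, spool_b), interchangeable.
- spool_b: Wire spool: upright cylinder 44 mm across and 46 mm tall, two pale wooden flanges wound with brass wire between them, small dark hole in the middle of the top; about 150 g. Grip it anywhere on its straight side. Origin: centre of its underside, z up. One of two alike (spool_a, spool_b), interchangeable.
- jar_a: Flux jar: small round amber glass jar with a plain black screw cap and paper band, 32 mm across (cap included), 50 mm tall, straight-sided; about 60 g. Origin: centre of its underside, z up. At the start one of the six stock pieces (it may be any of them) already stands in the tray, the other five stand on the board in a row, in any order, about 78 mm apart. One of two alike (jar_a, jar_b), interchangeable.
- jar_b: Flux jar: small round amber glass jar with a plain black screw cap and paper band, 32 mm across (cap included), 50 mm tall, straight-sided; about 60 g. Origin: centre of its underside, z up. One of two alike (jar_a, jar_b), interchangeable.
- block_a: Dapping block: square steel block 36 x 36 mm, 44 mm tall, with a round dark shallow-looking hollow (flat, for the eye only) on the top and on each side; about 400 g. x and y are normal to its side faces. Origin: centre of its underside, z up. At the start one of the six stock pieces (it may be any of them) already stands in the tray, the other five stand on the board in a row, in any order, about 78 mm apart. One of two alike (block_a, block_b), interchangeable.
- block_b: Dapping block: square steel block 36 x 36 mm, 44 mm tall, with a round dark shallow-looking hollow (flat, for the eye only) on the top and on each side; about 400 g. x and y are normal to its side faces. Origin: centre of its underside, z up. One of two alike (block_a, block_b), interchangeable.
- tray: Long rectangular wooden tray, fixed to the bench: outside 100 mm (its x) by 280 mm (its y), walls 5 mm thick and 14 mm high over the bench, floor 5 mm over the bench, inside 90 x 270 mm, no dividers. Origin: centre of its underside, on the bench. One stock piece already stands in it, on its long middle line within 10 mm, within 100 mm of the centre along y. Tray and pan lie side by side between robot and board; either may be left or right.
- pan: Round shallow copper pan, fixed to the bench: 160 mm outside diameter, 152 mm inside, wall 14 mm high over the bench, floor 5 mm over the bench; empty at the start. Origin: centre of its underside, on the bench.
- board: Dark wooden stock board, fixed: flat strip 80 mm (x) by 400 mm (y), 5 mm thick, on the far side of tray and pan. Origin: centre of its underside. The row of five stock pieces runs along its y, within 8 mm of its middle line.

How it is judged:
At the end, for the whole second after the job is handed in: One spool, one jar and one block stand upright (within 0.15 rad) on the tray's floor, inside its walls; the other spool and the other jar stand upright on the pan's floor, inside its wall; the other block is upright and within 20 mm of where it started; all six are at rest (under 0.02 m/s) ((((x of spool_a in the frame of tray between -0.045 and 0.045 m and y of spool_a in the frame of tray between -0.135 and 0.135 m and height (world z) of spool_a between 0.001 and 0.009 m and angle between spool_a's own z axis and vertical below 0.15 rad) and (horizontal distance between spool_b and pan below 0.07 m and height (world z) of spool_b between 0.001 and 0.009 m and angle between spool_b's own z axis and vertical below 0.15 rad)) or ((x of spool_b in the frame of tray between -0.045 and 0.045 m and y of spool_b in the frame of tray between -0.135 and 0.135 m and height (world z) of spool_b between 0.001 and 0.009 m and angle between spool_b's own z axis and vertical below 0.15 rad) and (horizontal distance between spool_a and pan below 0.07 m and height (world z) of spool_a between 0.001 and 0.009 m and angle between spool_a's own z axis and vertical below 0.15 rad))) and (((x of jar_a in the frame of tray between -0.045 and 0.045 m and y of jar_a in the frame of tray between -0.135 and 0.135 m and height (world z) of jar_a between 0.001 and 0.009 m and angle between jar_a's own z axis and vertical below 0.15 rad) and (horizontal distance between jar_b and pan below 0.07 m and height (world z) of jar_b between 0.001 and 0.009 m and angle between jar_b's own z axis and vertical below 0.15 rad)) or ((x of jar_b in the frame of tray between -0.045 and 0.045 m and y of jar_b in the frame of tray between -0.135 and 0.135 m and height (world z) of jar_b between 0.001 and 0.009 m and angle between jar_b's own z axis and vertical below 0.15 rad) and (horizontal distance between jar_a and pan below 0.07 m and height (world z) of jar_a between 0.001 and 0.009 m and angle between jar_a's own z axis and vertical below 0.15 rad))) and (((x of block_a in the frame of tray between -0.045 and 0.045 m and y of block_a in the frame of tray between -0.135 and 0.135 m and height (world z) of block_a between 0.001 and 0.009 m and angle between block_a's own z axis and vertical below 0.15 rad) and (distance of block_b from where it was at the start of the episode below 0.02 m and angle between block_b's own z axis and vertical below 0.15 rad)) or ((x of block_b in the frame of tray between -0.045 and 0.045 m and y of block_b in the frame of tray between -0.135 and 0.135 m and height (world z) of block_b between 0.001 and 0.009 m and angle between block_b's own z axis and vertical below 0.15 rad) and (distance of block_a from where it was at the start of the episode below 0.02 m and angle between block_a's own z axis and vertical below 0.15 rad))) and linear speed of each of spool_a, spool_b, jar_a, jar_b, block_a, block_b below 0.02 m/s); the robot touches nothing.
It also fails if it takes over 96 s, if anything falls off the work surface, if the arm or the gripper's body presses on something with over 40 N, if the wrist force passes 120 N, or if a joint passes its speed limit or range.

## Working session

There is one attempt and no reset: what is moved stays moved. The work goes in short steps, Python scripts to look and compute and a shell command to move; the robot and the scene stay as the last step left them, time stands still between calls to the robot, and variables do not carry over. Pictures are saved under pics/ and viewed, at most 14 in all, crops included, and the job is handed in when it is done.

```bash
mkdir -p pics
cat > h.py <<'E'
import cv2, numpy as np
from station import manip
def snap(n,f):
    c=manip.get_calibration(n); im=manip.snapshot(n)
    cv2.imwrite('pics/'+f,cv2.cvtColor(im,cv2.COLOR_RGB2BGR)); np.save('pics/'+f+'.npy',np.array([c],dtype=object)); return im,c
def world(c,uv,z):
    K=np.array(c['K']);R=cv2.Rodrigues(np.array(c['rvec'],float))[0];t=np.array(c['tvec'],float).ravel()
    d=np.linalg.inv(K)@[uv[0],uv[1],1]; rd=np.hypot(d[0],d[1]); r=rd
    for _ in range(30): r=rd/(1+c['k1']*r*r)
    s=r/rd if rd else 1
    ray=R.T@[d[0]*s,d[1]*s,1]; o=-R.T@t
    return o+ray*(z-o[2])/ray[2]
E
python3 - <<'E'
from h import *
for n in('scene','side','wrist'):
    im,c=snap(n,n+'0.png')
a=cv2.imread('pics/scene0.png');b=cv2.imread('pics/side0.png')
print(c['k1'],manip.sense())
for n in('scene','side'):
    c=manip.get_calibration(n);R=cv2.Rodrigues(np.array(c['rvec'],float))[0];print(n,-R.T@np.array(c['tvec']).ravel(),c['K'],R[2])
E
```

```text
-0.03949340422215477 {'t': 0.15, 'q': array([-1.38950366e+00,  5.28269623e-01,  1.43362603e+00,  4.80079418e-05,
        1.18143899e+00, -1.78458493e-01]), 'qd': array([-0.00104619, -0.00285435, -0.00386902,  0.00020322, -0.0003587 ,
        0.00099318]), 'tau': array([-8.53646088e-05, -4.42745340e+01, -1.78276044e+01, -2.48033693e-04,
        5.62193934e-03, -7.15182793e-07]), 'tcp_pos': array([ 0.21997638, -0.58433586,  0.19354231]), 'tool_rot': array([ 9.83867220e-01,  1.78898112e-01,  2.09651072e-05, -8.71025321e-04]), 'force': array([-6.43220273e-01,  6.24775248e-04,  9.36220033e-01]), 'ft_torque': array([-0.00935866,  0.02324154,  0.02095748]), 'gripper_force': 0.0, 'finger_gap': 0.9983379192693631}
scene [ 1.09812961 -0.24780478  0.5652982 ] [[392.28047623   0.         260.11309624]
 [  0.         392.28047623 192.80064258]
 [  0.           0.           1.        ]] [-0.66099446  0.29986291 -0.68787249]
side [0.07851143 0.74135171 0.66828169] [[442.5817847    0.         262.79373466]
 [  0.         442.5817847  195.5854951 ]
 [  0.           0.           1.        ]] [ 0.45529919 -0.6887731  -0.56417573]
```

View pics/scene0.png

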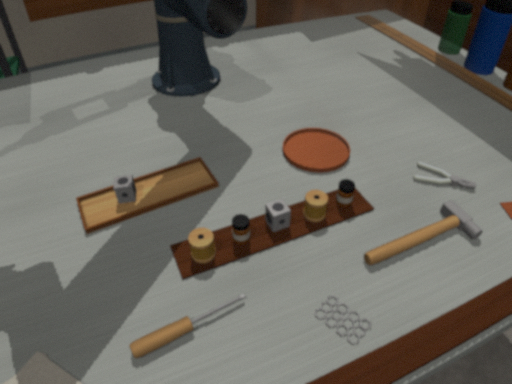

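View pics/side0.png

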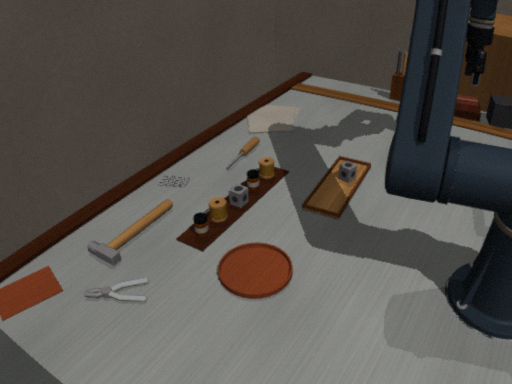

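The scene view shows a spool (201,237), jar (241,220), block (278,210), spool (316,198) and jar (346,186) on the board. The tray is at the left (−y) with a block at (124,184), and the pan is at (316,149). So the tray needs a spool and a jar, and the middle block stays.

Run:
```python
from h import *
cs=manip.get_calibration('scene');cd=manip.get_calibration('side')
S=dict(sp1=((201,236),(267,161),.051),j1=((241,220),(253,174),.055),bl=((278,209),(238,188),.049),sp2=((316,197),(218,202),.051),j2=((346,185),(201,216),.055),tb=((124,182),(348,164),.049),pan=((316.5,148),(255,268),.014))
for k,(a,b,z) in S.items(): print(k,world(cs,a,z)[:2].round(4),world(cd,b,z)[:2].round(4))
print('tray scene',[world(cs,p,.014)[:2].round(3) for p in((78,202),(203,160),(218,183),(87,229))])
print('board',[world(cs,p,.005)[:2].round(3) for p in((174,244),(364,194),(375,210),(183,272))])
# pan mask ellipse
for n,c in(('scene',cs),('side',cd)):
    im=cv2.imread(f'pics/{n}0.png');h=cv2.cvtColor(im,cv2.COLOR_BGR2HSV)
    m=((h[...,0]<11)&(h[...,1]>140)&(h[...,2]>80)).astype(np.uint8)
    cn=[x for x in cv2.findContours(m,0,1)[0] if cv2.contourArea(x)>1200]
    for x in cn:
        e=cv2.fitEllipse(x);print(n,e[0],world(c,e[0],.012)[:2].round(4),cv2.contourArea(x))
im=cv2.imread('pics/scene0.png')[150:280,160:390];cv2.imwrite('pics/c1.png',cv2.resize(im,None,fx=3.4,fy=3.4,interpolation=2))
```

```text
sp1 [ 0.6604 -0.1602] [ 0.6585 -0.1626]
j1 [ 0.6575 -0.0848] [ 0.6503 -0.0797]
bl [ 0.6548 -0.0106] [ 0.6513 -0.0115]
sp2 [0.6577 0.0679] [0.6559 0.0664]
j2 [0.6561 0.1358] [0.6521 0.1363]
tb [ 0.4622 -0.2574] [ 0.4582 -0.2648]
pan [0.4839 0.175 ] [0.4744 0.1807]
tray scene [array([ 0.441, -0.357]), array([ 0.418, -0.08 ]), array([ 0.505, -0.076]), array([ 0.525, -0.348])]
board [array([ 0.619, -0.204]), array([0.652, 0.193]), array([0.7  , 0.186]), array([ 0.686, -0.206])]
scene (315.5286560058594, 149.24415588378906) [0.4849 0.172 ] 1972.0
side (27.60283851623535, 291.91424560546875) [0.8451 0.5012] 1685.0
side (255.20619201660156, 269.2881164550781) [0.473  0.1821] 3002.0
```

View pics/c1.png

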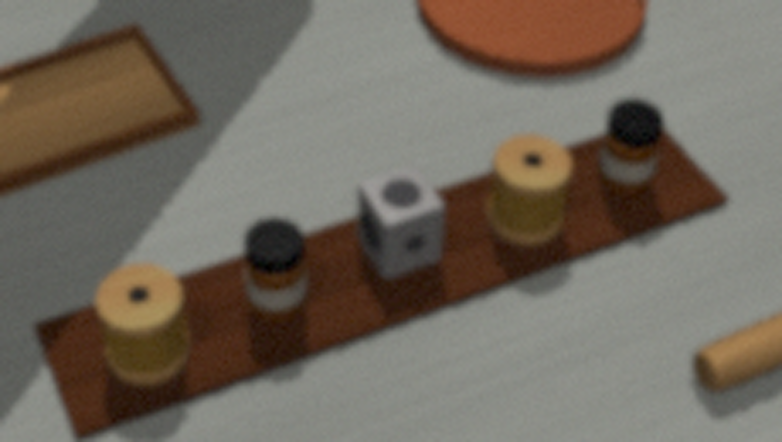

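The crop confirms the tops, in full-image pixels: sp1 (201,237), j1 (241,222), sp2 (317,197), j2 (347,186). I'm moving toward sp1 and turning the closing line to world x.

```bash
python3 -m handwheel '[[44,42,0,0,0,7,1],[44,42,0,0,0,7,1],[44,42,0,0,0,7,1],[44,42,0,0,0,7,1],[44,42,0,0,0,7,1],[44,42,0,0,0,7,1],[44,42,0,0,0,7,1],[44,42,0,0,0,7,1],[44,42,0,0,0,7,1],[44,46,0,0,0,6.4,1]]' 40
python3 - <<'E'
from h import *
im,c=snap('wrist','w1.png'); s=manip.sense();print(s['tcp_pos'],s['tool_rot'])
E
```

```text
t: 1.4
tcp_pos: [0.6605, -0.1604, 0.194]
tool_rot: [0.706, 0.708, -0.0, -0.0]
force: [0.6, -1.0, 0.0]
finger_gap: 1.002
gripper_force: 0.0
[ 0.66596864 -0.15299208  0.19400437] [7.02883566e-01 7.11294370e-01 3.83661306e-03 5.40628616e-04]
```

View pics/w1.png

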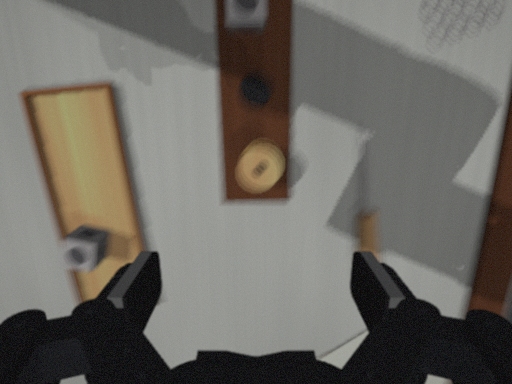

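The wrist view is motion-blurred, so I'll retake it settled. It shows the spool top at (261,165), jar cap at (256,89), tray at the left, and its block at (82,252).

```bash
python3 -m handwheel '[[0,0,0,0,0,0,1],[0,0,0,0,0,0,1],[0,0,0,0,0,0,1],[0,0,0,0,0,0,1],[0,0,0,0,0,0,1],[0,0,0,0,0,0,1],[0,0,0,0,0,0,1],[0,0,0,0,0,0,1],[0,0,0,0,0,0,1],[0,0,0,0,0,0,1]]'
cat >> h.py <<'E'
def tops(f):
    """wrist picture -> jar caps, spool tops"""
    im,c=snap('wrist',f);h=cv2.cvtColor(im,cv2.COLOR_RGB2HSV)
    for name,m,z in(('cap',(h[...,2]<48),.055),('spool',(h[...,0]>13)&(h[...,0]<30)&(h[...,1]>70)&(h[...,2]>125),.051)):
        m=cv2.morphologyEx(m.astype(np.uint8),cv2.MORPH_OPEN,np.ones((7,7)))
        for x in cv2.findContours(m,0,1)[0]:
            if 300<cv2.contourArea(x)<6000 and x[:,0,1].max()<300:
                (u,v),ax,_=cv2.fitEllipse(x);print(name,round(u),round(v),np.round(ax),world(c,(u,v),z)[:2].round(4))
    return im,c
E
python3 - <<'E'
from h import *
im,c=tops('w2.png'); s=manip.sense();print(s['tcp_pos'],s['tool_rot'],s['force'])
E
```

```text
t: 2.7
tcp_pos: [0.6593, -0.1617, 0.1943]
tool_rot: [0.707, 0.707, -0.0, 0.0]
force: [1.0, -0.2, -0.4]
finger_gap: 0.997
gripper_force: 0.0
cap 252 93 [32. 35.] [ 0.6565 -0.0844]
spool 97 278 [26. 52.] [ 0.4785 -0.2845]
spool 257 171 [41. 42.] [ 0.6604 -0.1602]
[ 0.65928718 -0.16172582  0.19427935] [ 7.06988534e-01  7.07225008e-01 -7.28490124e-06 -6.86262436e-06] [ 0.09393934 -0.40743104 -0.18751671]
```

View pics/w2.png

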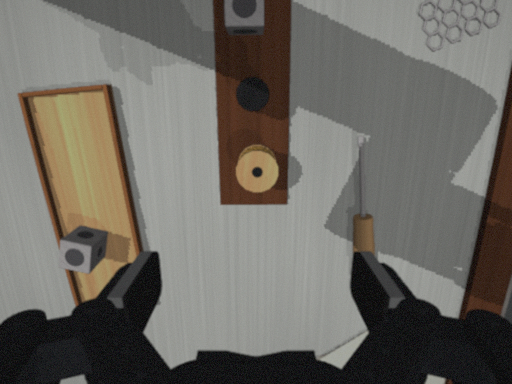

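Settled view: the spool hole at (257,172) puts it at (0.660,−0.160), and the jar cap at (252,93) puts it at (0.6565,−0.084). The tray's far corners are at (21,94) and (108,86). Now descending and gripping.

```bash
python3 -m handwheel '[[1,1.5,-30,0,0,0,1],[0,0,-30,0,0,0,1],[0,0,-30,0,0,0,1],[0,0,-30,0,0,0,1],[0,0,-30,0,0,0,1],[0,0,-27,0,0,0,1],[0,0,0,0,0,0,1],[0,0,0,0,0,0,0],[0,0,0,0,0,0,0],[0,0,0,0,0,0,0]]' 40
python3 -m handwheel '[[0,0,0,0,0,0,0],[0,0,0,0,0,0,0],[0,0,0,0,0,0,0],[0,0,0,0,0,0,0],[0,0,15,0,0,0,0],[0,0,15,0,0,0,0],[0,0,15,0,0,0,0],[0,0,15,0,0,0,0],[0,0,20,0,0,0,0],[0,0,0,0,0,0,0]]'
python3 - <<'E'
from h import *
c=np.load('pics/w2.png.npy',allow_pickle=True)[0]
P=[world(c,p,.014)[:2] for p in((21,94),(108,86),(143,249))];print(np.round(P,4))
print('block',world(c,(74,256),.049))
E
```

```text
t: 4.0
tcp_pos: [0.6611, -0.1606, 0.0186]
tool_rot: [0.707, 0.707, 0.0, 0.001]
force: [-0.5, 0.9, 0.1]
finger_gap: 0.385
gripper_force: 0.0
t: 5.25
tcp_pos: [0.662, -0.1609, 0.1]
tool_rot: [0.707, 0.707, 0.001, 0.002]
force: [-0.0, -0.1, -0.6]
finger_gap: 0.003
gripper_force: 0.0
[[ 0.4058 -0.0831]
 [ 0.5028 -0.0762]
 [ 0.5216 -0.2664]]
block [ 0.45550433 -0.25823378  0.049     ]
```

The fingers shut fully, so the grasp missed. I'll look before trying again.

Run:
```python
from h import *
a,_=snap('scene','s2.png');b,_=snap('wrist','w3.png')
o=np.hstack([cv2.resize(a[150:300,130:330],(400,300)),cv2.resize(b,(400,300))])
cv2.imwrite('pics/o1.png',o[...,::-1])
```

```text
(no output)
```

View pics/o1.png

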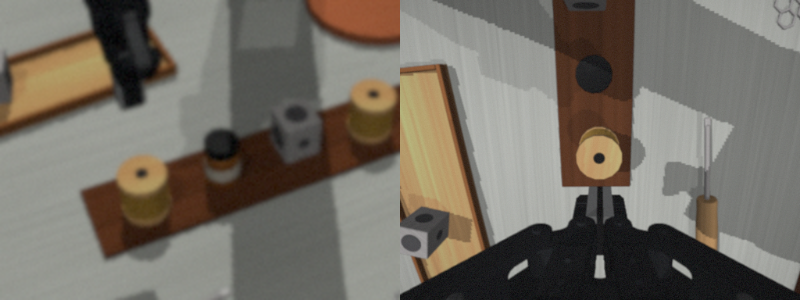

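```bash
cat >> h.py <<'E'
def proj(c,p):
    return cv2.projectPoints(np.array([p],float),np.array(c['rvec'],float),np.array(c['tvec'],float),np.array(c['K']),np.array([c['k1'],0,0,0]))[0].ravel().round(1)
E
python3 - <<'E'
from h import *
s=manip.sense();p=s['tcp_pos'];print(p,s['q'])
for n in('scene','side','wrist'):
    c=manip.get_calibration(n);print(n,proj(c,p),proj(c,[.6604,-.1602,.051]))
R=cv2.Rodrigues(np.array(c['rvec'],float))[0];print(-R.T@np.array(c['tvec']).ravel(),R[2])
a,_=snap('scene','s3.png');b,_=snap('side','d3.png')
o=np.hstack([cv2.resize(a[100:250,130:330],(400,300)),cv2.resize(b[80:230,200:400],(400,300))])
cv2.imwrite('pics/o2.png',o[...,::-1])
E
```

```text
[ 0.66024175 -0.16028538  0.09762876] [-4.02262808e-01  7.08457489e-01  1.36738730e+00 -1.82868947e-05
  1.06541169e+00 -4.02486530e-01]
scene [197.9 217.4] [201. 236.]
side [265.7 146.4] [266.  161.2]
wrist [255.3 227.1] [255.6 202.3]
[ 0.66028055 -0.08492002  0.27778585] [ 3.98217431e-04 -2.92483363e-01 -9.56270528e-01]
```

View pics/o2.png

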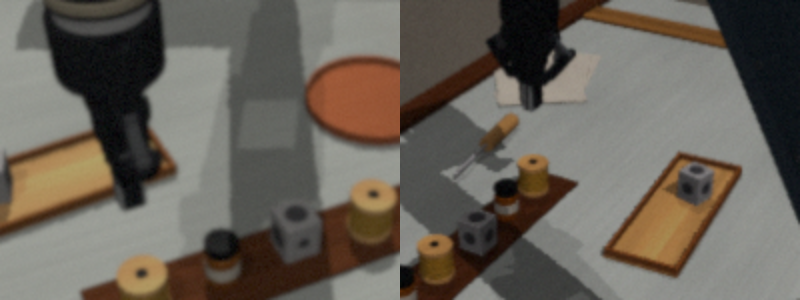

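The tip is drawn about 14 px higher than the reported TCP in both views: scene ≈(196,203) against (198,217), side ≈(265,134) against (266,146). So the real fingertips sit above the reported TCP, and I'll work out by how much.

Run:
```python
from h import *
p=manip.sense()['tcp_pos']
for dz in(.02,.025,.03,.035,.04,.045):
    print(dz,[proj(manip.get_calibration(n),p+[0,0,dz]) for n in('scene','side','wrist')])
a=cv2.imread('pics/s3.png')[150:230,150:250];b=cv2.imread('pics/d3.png')[90:170,215:315];w=cv2.imread('pics/w3.png')[200:280,205:305]
cv2.imwrite('pics/o3.png',np.hstack([cv2.resize(i,None,fx=2.6,fy=2.6,interpolation=2) for i in(a,b,w)]))
```

```text
0.02 [array([196.7, 209. ]), array([265.7, 140.3]), array([255.3, 241.5])]
0.025 [array([196.4, 206.8]), array([265.6, 138.7]), array([255.2, 245.6])]
0.03 [array([196. , 204.6]), array([265.6, 137. ]), array([255.2, 249.9])]
0.035 [array([195.7, 202.3]), array([265.6, 135.4]), array([255.2, 254.5])]
0.04 [array([195.3, 200.1]), array([265.5, 133.7]), array([255.2, 259.4])]
0.045 [array([194.9, 197.8]), array([265.5, 132. ]), array([255.1, 264.5])]
```

View pics/o3.png

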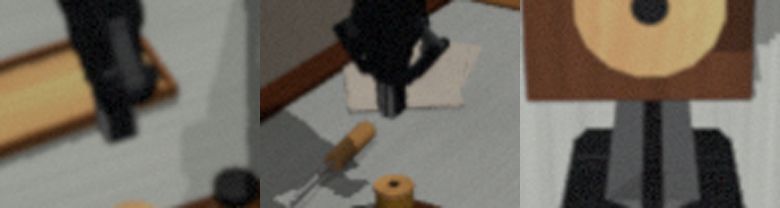

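The tips sit about 35 mm above the reported TCP: scene (196,203), side (266,134). I'll command 35 mm lower and retry.

```bash
python3 -m handwheel '[[0,0,0,0,0,0,1],[0,0,0,0,0,0,1],[0,0,0,0,0,0,1],[0,0,0,0,0,0,1],[0,0,-25,0,0,0,1],[0,0,-25,0,0,0,1],[0,0,-25,0,0,0,1],[0,0,-20,0,0,0,1],[0,0,-18,0,0,0,1],[0,0,0,0,0,0,1]]' 40
python3 -m handwheel '[[0,0,0,0,0,0,0],[0,0,0,0,0,0,0],[0,0,0,0,0,0,0],[0,0,0,0,0,0,0],[0,0,0,0,0,0,0],[0,0,0,0,0,0,0],[0,0,0,0,0,0,0],[0,0,0,0,0,0,0],[0,0,0,0,0,0,0],[0,0,0,0,0,0,0]]'
```

```text
t: 6.7
tcp_pos: [0.6591, -0.1598, -0.0174]
tool_rot: [0.707, 0.707, -0.001, -0.001]
force: [0.5, -0.0, -0.0]
finger_gap: 1.001
gripper_force: 0.0
t: 7.95
tcp_pos: [0.6611, -0.1607, -0.0144]
tool_rot: [0.707, 0.707, 0.0, 0.001]
force: [-0.7, -0.4, 4.7]
finger_gap: 0.503
gripper_force: 41.4
```

Gripped (gap 0.50, 41 N). Now lifting it and carrying it over the tray.

```bash
python3 -m handwheel '[[0,0,20,0,0,0,0],[0,0,25,0,0,0,0],[0,0,25,0,0,0,0],[-35,-5,0,0,0,0,0],[-42,-5,0,0,0,0,0],[-42,-5,0,0,0,0,0],[-42,-5,0,0,0,0,0],[-35,-5,0,0,0,0,0],[0,0,0,0,0,0,0],[0,0,0,0,0,0,0]]'
python3 - <<'E'
from h import *
snap('scene','s4.png');b,c=snap('wrist','w4.png');a,_=snap('side','d4.png')
o=np.hstack([cv2.resize(a[60:260,250:450],(400,400)),cv2.resize(b,(400,300),interpolation=2) if 0 else np.pad(cv2.resize(b,(400,300)),((0,100),(0,0),(0,0)))])
cv2.imwrite('pics/o4.png',o[...,::-1])
E
```

```text
t: 9.2
tcp_pos: [0.4657, -0.1861, 0.055]
tool_rot: [0.707, 0.707, 0.0, 0.001]
force: [-0.2, 0.4, -1.0]
finger_gap: 0.505
gripper_force: 41.2
```

View pics/o4.png

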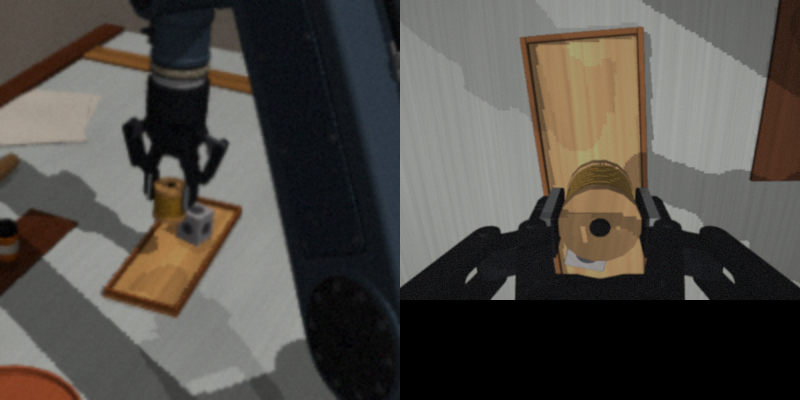

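The spool is held upright over the tray, with the block behind it. In wrist pixels the tray's far corners are at (154,49) and (311,36). A quick tray fix, then place.

```bash
python3 - <<'E'
from h import *
c=np.load('pics/w4.png.npy',allow_pickle=True)[0]
print([world(c,p,.014)[:2].round(4) for p in((154,49),(311,36),(316,185),(176,185),(188,245))])
E
python3 -m handwheel '[[0,0,-15,0,0,0,0],[0,0,-15,0,0,0,0],[0,0,-15,0,0,0,0],[0,0,-10,0,0,0,0],[0,0,-8,0,0,0,0],[0,0,-4,0,0,0,0],[0,0,-2,0,0,0,0],[0,0,-1,0,0,0,0],[0,0,0,0,0,0,0],[0,0,0,0,0,0,0]]'
```

```text
[array([ 0.4023, -0.0825]), array([ 0.5007, -0.0751]), array([ 0.5088, -0.1713]), array([ 0.4103, -0.1713]), array([ 0.4159, -0.2177])]
t: 10.6
tcp_pos: [0.4643, -0.1853, -0.0144]
tool_rot: [0.707, 0.707, 0.0, 0.0]
force: [-1.3, 0.8, 6.1]
finger_gap: 0.503
gripper_force: 42.0
```

It rests on the floor (6 N), so I'll release, lift, and go to jar 1 at (0.6565,−0.084).

```bash
python3 -m handwheel '[[0,0,0,0,0,0,0.7],[0,0,0,0,0,0,0.7],[0,0,0,0,0,0,0.7],[0,0,15,0,0,0,0.75],[0,0,20,0,0,0,0.8],[0,0,25,0,0,0,0.9],[0,0,20,0,0,0,1],[30,15,0,0,0,0,1],[50,25,0,0,0,0,1],[50,25,0,0,0,0,1]]'
python3 -m handwheel '[[40,24,0,0,0,0,1],[21,12,0,0,0,0,1],[0,0,0,0,0,0,1],[0,0,0,0,0,0,1],[0,0,0,0,0,0,1],[0,0,0,0,0,0,1],[0,0,0,0,0,0,1],[0,0,0,0,0,0,1],[0,0,0,0,0,0,1],[0,0,0,0,0,0,1]]'
python3 - <<'E'
from h import *
im,c=tops('w5.png'); s=manip.sense();print(s['tcp_pos'])
E
```

```text
t: 11.85
tcp_pos: [0.5957, -0.1199, 0.0657]
tool_rot: [0.707, 0.707, 0.0, 0.001]
force: [0.1, -0.4, -0.7]
finger_gap: 1.001
gripper_force: 0.0
t: 13.1
tcp_pos: [0.6553, -0.0842, 0.0643]
tool_rot: [0.707, 0.707, -0.0, -0.0]
force: [-0.1, 0.4, 0.7]
finger_gap: 0.998
gripper_force: 0.0
cap 257 220 [44. 50.] [ 0.656  -0.0832]
[ 0.65527125 -0.0842085   0.06426277]
```

View pics/w5.png

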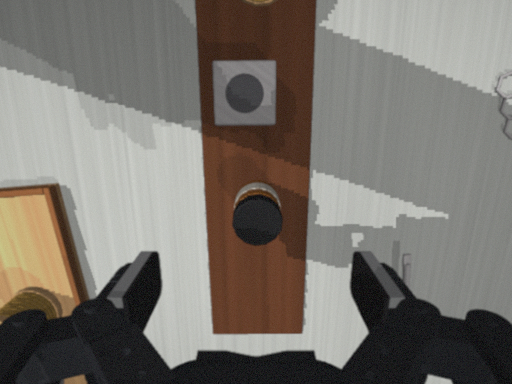

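The jar cap at (257,220) lies straight under the gripper, and the placed spool stands in the tray at lower left. Descend, grip, lift.

```bash
python3 -m handwheel '[[0,1,-25,0,0,0,1],[0,0,-25,0,0,0,1],[0,0,-20,0,0,0,1],[0,0,-8,0,0,0,1],[0,0,0,0,0,0,1],[0,0,0,0,0,0,0],[0,0,0,0,0,0,0],[0,0,0,0,0,0,0],[0,0,0,0,0,0,0],[0,0,0,0,0,0,0]]' 35
python3 -m handwheel '[[0,0,0,0,0,0,0],[0,0,0,0,0,0,0],[0,0,0,0,0,0,0],[0,0,20,0,0,0,0],[0,0,25,0,0,0,0],[0,0,25,0,0,0,0],[-25,-5,0,0,0,0,0],[-45,-9,0,0,0,0,0],[-50,-10,0,0,0,0,0],[-45,-9,0,0,0,0,0]]'
```

```text
t: 14.4
tcp_pos: [0.6558, -0.0834, -0.0129]
tool_rot: [0.707, 0.707, 0.0, 0.001]
force: [-0.3, 0.9, 4.1]
finger_gap: 0.361
gripper_force: 34.9
t: 15.65
tcp_pos: [0.4887, -0.1164, 0.0571]
tool_rot: [0.707, 0.707, 0.0, 0.0]
force: [0.9, -1.0, 0.1]
finger_gap: 0.364
gripper_force: 34.8
```

Jar held. Placing it in the tray at (0.457,−0.122).

```bash
python3 -m handwheel '[[-22,-4,0,0,0,0,0],[-12,-2,0,0,0,0,0],[0,0,-15,0,0,0,0],[0,0,-20,0,0,0,0],[0,0,-15,0,0,0,0],[0,0,-10,0,0,0,0],[0,0,-6,0,0,0,0],[0,0,-3,0,0,0,0],[0,0,-1,0,0,0,0],[0,0,0,0,0,0,0]]'
python3 -m handwheel '[[0,0,0,0,0,0,0.6],[0,0,0,0,0,0,0.6],[0,0,0,0,0,0,0.65],[0,0,15,0,0,0,0.75],[0,0,20,0,0,0,0.8],[0,0,25,0,0,0,0.9],[0,0,30,0,0,0,1],[30,25,0,0,0,0,1],[45,50,0,0,0,0,1],[45,50,0,0,0,0,1]]'
python3 -m handwheel '[[40,37,0,0,0,0,1],[30,20,0,0,0,0,1],[10,7,0,0,0,0,1],[0,0,0,0,0,0,1],[0,0,0,0,0,0,1],[0,0,0,0,0,0,1],[0,0,0,0,0,0,1],[0,0,0,0,0,0,1],[0,0,0,0,0,0,1],[0,0,0,0,0,0,1]]'
python3 - <<'E'
from h import *
im,c=tops('w6.png'); s=manip.sense();print(s['tcp_pos'])
a,_=snap('side','d6.png')
cv2.imwrite('pics/o6.png',np.hstack([cv2.resize(a[110:290,170:410],(400,300)),cv2.resize(im,(400,300))])[...,::-1])
E
```

```text
t: 16.9
tcp_pos: [0.4564, -0.1223, -0.0129]
tool_rot: [0.707, 0.707, 0.0, 0.0]
force: [-1.3, 0.3, 5.0]
finger_gap: 0.361
gripper_force: 35.5
t: 18.15
tcp_pos: [0.5712, -0.0035, 0.0777]
tool_rot: [0.707, 0.707, 0.0, 0.001]
force: [0.4, -0.0, -0.6]
finger_gap: 1.003
gripper_force: 0.0
t: 19.4
tcp_pos: [0.6499, 0.0596, 0.0763]
tool_rot: [0.707, 0.707, -0.0, -0.0]
force: [0.2, -0.1, -0.0]
finger_gap: 1.0
gripper_force: 0.0
cap 267 93 [35. 52.] [0.6568 0.1365]
spool 267 198 [61. 64.] [0.6576 0.07  ]
spool 464 72 [ 37. 207.] [0.7758 0.1495]
[0.64988303 0.05969044 0.07629766]
```

View pics/o6.png

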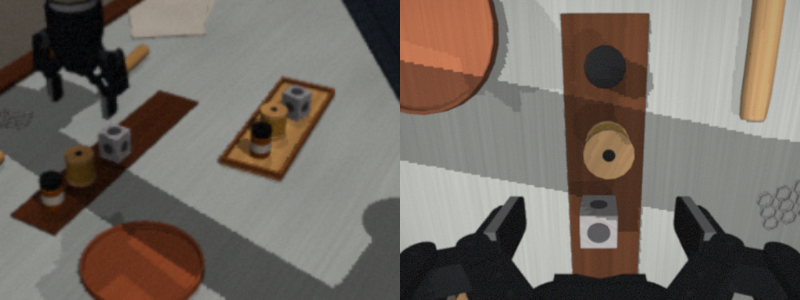

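The tray now holds the jar, spool and block, all upright. The next spool's hole is at (267,198), which is (0.6576,0.070). I'm correcting by (+7.5,+10) mm and gripping.

```bash
python3 -m handwheel '[[7.5,10,0,0,0,0,1],[0,0,-25,0,0,0,1],[0,0,-25,0,0,0,1],[0,0,-25,0,0,0,1],[0,0,-16,0,0,0,1],[0,0,0,0,0,0,1],[0,0,0,0,0,0,0],[0,0,0,0,0,0,0],[0,0,0,0,0,0,0],[0,0,0,0,0,0,0]]' 40
python3 -m handwheel '[[0,0,0,0,0,0,0],[0,0,0,0,0,0,0],[0,0,0,0,0,0,0],[0,0,20,0,0,0,0],[0,0,25,0,0,0,0],[0,0,25,0,0,0,0],[-25,10,0,0,0,0,0],[-40,18,0,0,0,0,0],[-45,20,0,0,0,0,0],[-40,18,0,0,0,0,0]]'
python3 - <<'E'
from h import *
for n,f in(('w6.png','wrist'),):
    c=np.load('pics/w6.png.npy',allow_pickle=True)[0]
    print('jar',world(c,(262,86),.055)[:2])
E
```

```text
t: 20.75
tcp_pos: [0.6584, 0.0696, -0.0133]
tool_rot: [0.707, 0.707, 0.001, 0.001]
force: [0.9, -0.5, 5.7]
finger_gap: 0.501
gripper_force: 41.5
t: 22.0
tcp_pos: [0.5055, 0.1361, 0.0561]
tool_rot: [0.707, 0.707, -0.0, -0.0]
force: [1.3, -0.1, -1.9]
finger_gap: 0.502
gripper_force: 41.1
jar [0.65375166 0.14021298]
```

```bash
python3 -m handwheel '[[-18,7,0,0,0,0,0],[-10,4,0,0,0,0,0],[0,0,-15,0,0,0,0],[0,0,-20,0,0,0,0],[0,0,-15,0,0,0,0],[0,0,-10,0,0,0,0],[0,0,-6,0,0,0,0],[0,0,-3,0,0,0,0],[0,0,-1,0,0,0,0],[0,0,0,0,0,0,0]]'
python3 -m handwheel '[[0,0,0,0,0,0,0.7],[0,0,0,0,0,0,0.7],[0,0,0,0,0,0,0.7],[0,0,15,0,0,0,0.75],[0,0,20,0,0,0,0.8],[0,0,25,0,0,0,0.9],[0,0,30,0,0,0,1],[30,0,0,0,0,0,1],[45,0,0,0,0,0,1],[45,0,0,0,0,0,1]]'
python3 -m handwheel '[[40,0,0,0,0,0,1],[15,0,0,0,0,0,1],[0,0,0,0,0,0,1],[0,0,0,0,0,0,1],[0,0,0,0,0,0,1],[0,0,0,0,0,0,1],[0,0,0,0,0,0,1],[0,0,0,0,0,0,1],[0,0,0,0,0,0,1],[0,0,0,0,0,0,1]]'
python3 - <<'E'
from h import *
im,c=tops('w7.png'); s=manip.sense();print(s['tcp_pos'])
a,_=snap('side','d7.png')
cv2.imwrite('pics/o7.png',np.hstack([cv2.resize(a[110:290,170:410],(400,300)),cv2.resize(im,(400,300))])[...,::-1])
E
```

```text
t: 23.25
tcp_pos: [0.4795, 0.1465, -0.0133]
tool_rot: [0.707, 0.707, 0.0, 0.0]
force: [-1.3, -1.7, 6.5]
finger_gap: 0.503
gripper_force: 41.9
t: 24.5
tcp_pos: [0.6006, 0.1467, 0.0767]
tool_rot: [0.707, 0.707, 0.0, 0.0]
force: [0.3, -0.7, -1.5]
finger_gap: 1.0
gripper_force: 0.0
t: 25.75
tcp_pos: [0.6544, 0.1466, 0.0753]
tool_rot: [0.707, 0.707, -0.0, -0.0]
force: [0.3, -0.6, -0.1]
finger_gap: 1.0
gripper_force: 0.0
cap 254 221 [46. 47.] [0.6537 0.1423]
spool 13 215 [32. 59.] [0.4885 0.1447]
[0.65440936 0.1466139  0.07530168]
```

View pics/o7.png

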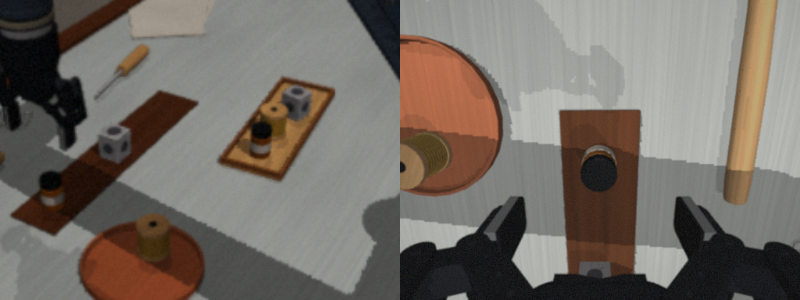

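The spool stands in the pan. The last jar's cap at (254,221) is at (0.654,0.142). Grip it, and compute the pan centre from the rim rows (37 and 193 in the half-scale crop).

```bash
python3 -m handwheel '[[-0.5,-4.5,0,0,0,0,1],[0,0,-25,0,0,0,1],[0,0,-25,0,0,0,1],[0,0,-25,0,0,0,1],[0,0,-16,0,0,0,1],[0,0,0,0,0,0,1],[0,0,0,0,0,0,0],[0,0,0,0,0,0,0],[0,0,0,0,0,0,0],[0,0,0,0,0,0,0]]' 35
python3 -m handwheel '[[0,0,0,0,0,0,0],[0,0,0,0,0,0,0],[0,0,0,0,0,0,0],[0,0,20,0,0,0,0],[0,0,25,0,0,0,0],[0,0,25,0,0,0,0],[-20,9,0,0,0,0,0],[-35,14,0,0,0,0,0],[-40,15,0,0,0,0,0],[-35,14,0,0,0,0,0]]'
python3 - <<'E'
from h import *
c=np.load('pics/w7.png.npy',allow_pickle=True)[0]
im=cv2.imread('pics/w7.png');h=cv2.cvtColor(im,cv2.COLOR_BGR2HSV)
m=(((h[...,0]<11)&(h[...,1]>120)&(h[...,2]>60))*255).astype(np.uint8);m[:,175:]=0
x=max(cv2.findContours(m,0,1)[0],key=cv2.contourArea)[:,0]
x=np.array([p for p in x if p[0]>3 and p[1]<235])
P=np.array([world(c,p,.012)[:2] for p in x])
P=P[(P[:,0]>.5)|(P[:,1]>.22)]
A=np.c_[2*P,np.ones(len(P))];s=np.linalg.lstsq(A,(P**2).sum(1),rcond=None)[0];print(s[:2],np.sqrt(s[2]+s[0]**2+s[1]**2))
E
```

```text
t: 27.1
tcp_pos: [0.6546, 0.1422, -0.0146]
tool_rot: [0.707, 0.707, 0.001, 0.001]
force: [-0.6, 0.6, 4.4]
finger_gap: 0.367
gripper_force: 34.7
t: 28.35
tcp_pos: [0.5224, 0.1945, 0.0551]
tool_rot: [0.707, 0.707, 0.0, -0.0]
force: [0.3, 0.9, 0.3]
finger_gap: 0.368
gripper_force: 34.8
[0.49801431 0.18827563] 0.06167754125909372
```

Jar held. That circle fit is unreliable (radius 62 mm against a true 80), so I'm keeping the two-view centre of (0.479,0.177) and placing the jar at (0.480,0.207).

```bash
python3 -m handwheel '[[-28,8,0,0,0,0,0],[-15,4,0,0,0,0,0],[0,0,-15,0,0,0,0],[0,0,-20,0,0,0,0],[0,0,-15,0,0,0,0],[0,0,-10,0,0,0,0],[0,0,-6,0,0,0,0],[0,0,-3,0,0,0,0],[0,0,-1,0,0,0,0],[0,0,0,0,0,0,0]]'
python3 -m handwheel '[[0,0,0,0,0,0,0.6],[0,0,0,0,0,0,0.6],[0,0,0,0,0,0,0.65],[0,0,15,0,0,0,0.7],[0,0,20,0,0,0,0.7],[0,0,30,0,0,0,0.7],[0,0,40,0,0,0,0.7],[0,-30,30,0,0,0,0.7],[0,-40,0,0,0,0,0.7],[0,-40,0,0,0,0,0.7]]'
python3 -m handwheel '[[0,-50,0,0,0,0,0.7],[0,-30,0,0,0,0,0.7],[0,0,0,0,0,0,0.7],[0,0,0,0,0,0,0.7],[0,0,0,0,0,0,0.7],[0,0,0,0,0,0,0.7],[0,0,0,0,0,0,0.7],[0,0,0,0,0,0,0.7],[0,0,0,0,0,0,0.7],[0,0,0,0,0,0,0.7]]'
python3 - <<'E'
from h import *
w,c=snap('wrist','w8.png');a,_=snap('scene','s8.png')
cv2.imwrite('pics/o8.png',np.hstack([cv2.resize(a[110:290,70:390],(400,225)),cv2.resize(w,(400,300))[:225]])[...,::-1])
a=cv2.imread('pics/s8.png');cv2.imwrite('pics/o8.png',np.hstack([cv2.resize(a[100:292,70:390],(450,270)),cv2.resize(cv2.cvtColor(w,4),(350,270))]))
E
```

```text
t: 29.6
tcp_pos: [0.4811, 0.2061, -0.0147]
tool_rot: [0.707, 0.707, 0.0, 0.0]
force: [-1.9, -0.7, 5.0]
finger_gap: 0.365
gripper_force: 35.3
t: 30.85
tcp_pos: [0.4813, 0.0953, 0.121]
tool_rot: [0.707, 0.708, 0.001, 0.001]
force: [-0.2, 0.1, 0.1]
finger_gap: 0.698
gripper_force: 0.0
t: 32.1
tcp_pos: [0.4809, 0.0161, 0.1193]
tool_rot: [0.707, 0.707, -0.0, -0.0]
force: [-0.2, -0.4, 0.1]
finger_gap: 0.7
gripper_force: 0.0
```

View pics/o8.png

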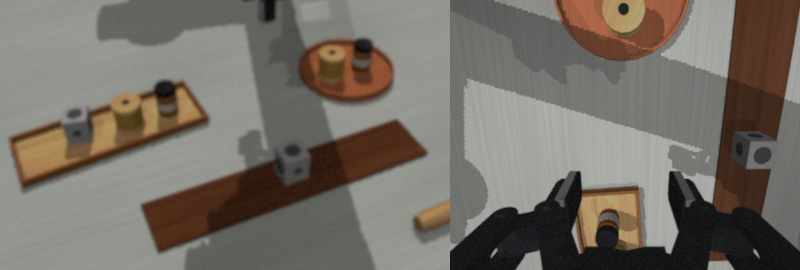

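The scene view shows the tray with block, spool and jar (scaled pixels (77,125), (127,110), (166,97)) and the pan with spool and jar ((331,63), (363,53)), all upright. The spare block is untouched at (292,160) and the gripper is clear.

```bash
python3 -c "
from station import manip
print(manip.sign_off())"
```

```text
the job is handed in; nothing more can be done
None
```

Both kits are made up and the job is handed in: the last pictures show the tray holding one spool, one jar and one block, the pan holding one spool and one jar, and the spare block still in place on the board, all upright; the sign-off did not return a verdict.

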